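# Pack a stockroom order and send it from the aisle console

## Task

Stand every bottle from the black mat upright in the divided red tote, one to a cell (any cells). Then turn the console's selector dial until its pointer clicks in at the mark with the raised white pin, and after that press the small left key fully down and let go, then the large right key fully down and let go. Last, turn the dial back to its start mark (the white dash), where it must be left. Leave the carton, the tape ring and the steel tin where they are.

Things in the scene. Friction and masses are not known exactly. Their poses are not given: they have to be found in the camera images.
- tote: Red plastic open tote, fixed to the counter, 245 (its x) x 165 (its y) x 35 mm high, walls, dividers and floor 5 mm thick. Dividers 35 mm high make 3 cells along its x by 2 along its y, each 75 x 75 mm inside; the cell centres are at x = -80, 0, +80 mm and y = -40, +40 mm in the tote's frame. Origin: centre of the underside; inner floor at z = 5 mm.
- mat: Thin black rubber mat, fixed, 320 (its x) x 210 (its y) x 4 mm thick; the bottles stand on it at the start. Origin: centre of the underside.
- bottle1: Squat white plastic bottle with a tall grey cap, loose, standing upright, about 0.2 kg, thick heavy base: round body 62 mm across and 42 mm high, shoulder up to 46 mm, straight-sided grey cap 32 mm across from 46 to 84 mm height (total height 84 mm); grip the cap. Origin: centre of the underside; z is its axis. All bottles are alike; four to six are present (absent ones read None).
- bottle2: Squat white plastic bottle with a tall grey cap, loose, standing upright, about 0.2 kg, thick heavy base: round body 62 mm across and 42 mm high, shoulder up to 46 mm, straight-sided grey cap 32 mm across from 46 to 84 mm height (total height 84 mm); grip the cap. Origin: centre of the underside; z is its axis. All bottles are alike; four to six are present (absent ones read None).
- bottle3: Squat white plastic bottle with a tall grey cap, loose, standing upright, about 0.2 kg, thick heavy base: round body 62 mm across and 42 mm high, shoulder up to 46 mm, straight-sided grey cap 32 mm across from 46 to 84 mm height (total height 84 mm); grip the cap. Origin: centre of the underside; z is its axis. All bottles are alike; four to six are present (absent ones read None).
- bottle4: Squat white plastic bottle with a tall grey cap, loose, standing upright, about 0.2 kg, thick heavy base: round body 62 mm across and 42 mm high, shoulder up to 46 mm, straight-sided grey cap 32 mm across from 46 to 84 mm height (total height 84 mm); grip the cap. Origin: centre of the underside; z is its axis. All bottles are alike; four to six are present (absent ones read None).
- bottle5: Squat white plastic bottle with a tall grey cap, loose, standing upright, about 0.2 kg, thick heavy base: round body 62 mm across and 42 mm high, shoulder up to 46 mm, straight-sided grey cap 32 mm across from 46 to 84 mm height (total height 84 mm); grip the cap. Origin: centre of the underside; z is its axis. All bottles are alike; four to six are present (absent ones read None).
- bottle6: Squat white plastic bottle with a tall grey cap, loose, standing upright, about 0.2 kg, thick heavy base: round body 62 mm across and 42 mm high, shoulder up to 46 mm, straight-sided grey cap 32 mm across from 46 to 84 mm height (total height 84 mm); grip the cap. Origin: centre of the underside; z is its axis. All bottles are alike; four to six are present (absent ones read None).
- console: Grey console box fixed to the counter, 180 (its x) x 200 (its y) x 45 mm high, its -x side facing the robot. It carries the dial (axis at x = 15, y = 0 mm) with four marks on the far side of the dial, and two keys on the side near the robot. Origin: centre of the underside.
- dial (a joint): Angle of the black selector dial, rad, growing clockwise seen from above. It clicks into four detents, at 0 (start), 0.70, 1.40 and 2.10, which are also its only marks; end stops just outside 0 and 2.10. Left between two detents it springs to the nearer one; about 0.1 N m carries it over a hump.
- dial_grip (a point): Point on the dial's vertical axis at the middle height of its grip bar. The bar is 12 mm thick, 50 mm long, upright sides, and reaches 14 mm above and below this point, standing on a round skirt 52 mm across and 8 mm high. The point's x axis points along the bar towards the pointer end (white line).
- dial_pointer (a point): Point 50 mm from the dial's axis in the direction the pointer end (white line) shows, at the height of the console top; it turns with the dial and comes over the mark that is selected.
- pin: The mark to be selected: an upright round white plastic pin 10 mm across, 14 mm high, standing on the console top 50 mm from the dial's axis at the 0.70, 1.40 or 2.10 detent (it differs from start to start). The other marks are flat: white studs 8 mm across and 2 mm high, and a white dash at the start detent. Origin: centre of its underside.
- key_left_top (a point): Centre of the top of the small round key (22 mm across) on the console's left (+y) near corner, seen from the robot. Pressed straight down; travel 6 mm, fully down at about 4 N, springs back.
- key_left (a joint): How far the small left key is pressed, m: 0 up, 0.006 fully down; counts as pressed beyond 0.004.
- key_right_top (a point): Centre of the top of the large round key (34 mm across) on the console's right (-y) near corner. Same travel and force as the left key.
- key_right (a joint): How far the large right key is pressed, m: 0 up, 0.006 fully down; counts as pressed beyond 0.004.
- carton: Bystander: loose cardboard carton 50 x 80 x 45 mm high beyond the console. Origin: centre of the underside.
- tape: Bystander: loose grey tape ring, 90 mm across, 25 mm high, lying flat beyond the tote. Origin: centre of the underside.
- tin: Bystander: loose steel tin 60 mm across, 45 mm high, between the mat, the console and the robot. Origin: centre of the underside.

How it is judged:
By the outcome, as a careful person would: the job done as asked, in the order asked, and still so for the second after the job is handed in, with the robot touching nothing.
Of bottle1, bottle2, bottle3, bottle4, bottle5, bottle6 only 4 to 6 are there at a start; the rules pass over those that are not, and their reading is None.
At some moment in a run one of bottle1, bottle2, bottle3, bottle4, bottle5, bottle6 may be knocked a few centimetres aside while the robot is not near it.
It also fails if it takes over 210 s, if anything falls off the work surface, if the arm or the gripper's body presses on something with over 40 N, if the wrist force passes 120 N, or if a joint passes its speed limit or range.

## Robot

A 6-joint arm with a two-finger parallel gripper is mounted at the origin on the work surface. World frame = base frame: x ahead of the robot, y to its left, z up, the work surface at z = 0. Lengths are in mm, angles in rad, forces in N, time in s.
With the tool pointing down it reaches from about 300 to 775 mm from the base axis. Payload 14.6 kg.
Tool frame: the origin (TCP) lies midway between the tips of the shut fingers; the grasp point (between the pads) lies 19 mm behind it (manip.grasp_offset is the distance from the TCP to the grasp point, in mm); z points along the fingers, y is the line along which they close (so a half turn about z gives the same grasp; the last joint's range is limited). The gripper opens to 94 mm and grips with 3 to 60 N. Pads are 16 mm wide; open, the fingers measure 119 mm over their backs; the gripper's body (75 mm by 177 mm) begins 78 mm behind the grasp point.
Start: joints at [-1.361, 0.3, 1.521, -0, 1.321, -0.067], TCP at [150.297, -529.056, 205.446] pointing down, gripper open.
Joint ranges: [-3.03, 3.03], [-0.79, 2.21], [0.23, 2.52], [-1.04, 4.18], [0, 3.07], [-2.55, 2.55]. Speed limits (rad/s): [2.22, 2.22, 2.57, 3.14, 3.14, 3.14].

## Interface

Orientations are given as [roll, pitch, yaw] about the fixed x, y, z axes, in that order (R = Rz(yaw) Ry(pitch) Rx(roll)).
In Python, from cell import manip, viewer gives the robot as it stands. The module is installed in compiled form; this text tells all that it offers.
- The arm moves only by the tool move_arm, never from a script. Its argument "moves" is a list of rows, each a list of 4 numbers: the shift along the tool's x, y, z in m, then the turn about the tool's z in rad. A call has 1 to 12 rows; each row is the pose to reach, as a shift and turn from the pose commanded when the call began, along the tool's axes at that moment; what a row does not reach only later rows make up. A row lasts 1/10 s, in which the tool goes at most 50 mm and 8.59 degrees, less where a joint would pass 70% of its speed; a pose out of reach is approached as far as the arm can. A call with a gripper value outside its range is refused whole. "jaw" is the finger opening in m, from 0 to 0.094, set as the call begins (left out, the last holds). The fingers move at their own pace and stop on an object; "squeeze" is the grip in N (left out, the last holds). Time passes only in rows, so rows that repeat a pose let the fingers close. It gives the time, the measured TCP pose, the force, the opening and the grip force at its end, in the units of the state.
- manip.read_state(): the state, without advancing time (a new reading comes with each control period).
- viewer.camera(name): name is "scene" or "top"; returns a dict with "frame" (400x640x3 uint8, blue, green, red), "z_map" (400x640 float32, mm along the optical axis (not along the pixel's ray), 0 where there is no reading), "fx", "fy", "cx", "cy" (pixels), "origin" and "orientation" of the camera in the world. Camera axes: x right, y down, z forward; pixel columns grow to the right and rows downward; lengths in mm; the calibration is good to about 2 mm. A picture is of the moment at which its call begins.
- manip.sign_off(): hands the job in; it is judged then, once.
The state is a dict: "clock": time; "joints": joint angles; "qd": joint speeds; "effort": joint torques, N m; "eef_pos": TCP position; "eef_rot": TCP orientation; "wrist_force": force on the tool from outside, world axes, zero at the start; "moment": the same for the moment, N m; "finger_gap": finger opening in mm; "finger_force": force on a finger pad.
Only numpy, scipy, OpenCV 4.12 (cv2) and the standard library are available. Lean on these libraries where they do the work, as an engineer would, in place of code of your own. Each camera call takes 0.05 s, during which the arm holds its last target. There are 200 camera calls.

## Working session

There is one attempt and no reset: what is moved stays moved. The work goes in short steps, Python scripts to look and compute and a tool call to move; the robot and the scene stay as the last step left them, time stands still between calls to the robot, and variables do not carry over. Pictures are saved under pics/ and viewed, at most 14 in all, crops included, and the job is handed in when it is done.

Besides the shell and the picture viewer there is one more tool, called after "Emit:" by a JSON object that holds its "method" and its "body". move_arm: Moves the arm, as the interface text tells. Its arguments: {"type":"object","properties":{"moves":{"type":"array"},"jaw":{"type":"number"},"squeeze":{"type":"number"}},"required":["moves"]}

```bash
mkdir -p pics; python3 - <<'E'
from cell import manip, viewer
import cv2, numpy as np
for n in("scene","top"):
    c=viewer.camera(n); cv2.imwrite(f"pics/{n}0.png",c["frame"]); print(n,c["fx"],c["fy"],c["cx"],c["cy"],c["origin"],c["orientation"])
s=manip.read_state(); print(s, manip.grasp_offset)
E
```

```text
scene 430.2978677850706 430.2978677850706 322.95362798891716 202.64997487615028 [1228.47842003 -548.28787013  726.68915996] [-2.22402559 -0.00932958  0.94457866]
top 464.9478248893841 464.9478248893841 322.4326426640894 200.54183985910177 [ 404.61330221  -47.23233312 1404.15485883] [-3.03064674 -0.00387489 -1.55633271]
{'clock': 0.1, 'joints': array([-1.36058085e+00,  3.00395110e-01,  1.52151088e+00, -1.33551160e-05,
        1.32068814e+00, -6.66202869e-02]), 'qd': array([ 1.32835745e-04, -3.83325322e-04, -1.78858766e-03, -7.63754386e-05,
        4.39650661e-05, -1.46281584e-04]), 'effort': array([ 1.88361249e-03, -5.32642615e+01, -3.53279936e+01,  7.09860865e-02,
        2.34930374e-02, -5.85734460e-05]), 'eef_pos': array([ 150.25738022, -528.838709  ,  204.95770513]), 'eef_rot': array([-3.14059253e+00, -5.37619428e-05,  2.76839051e-01]), 'wrist_force': array([0.35506711, 0.12515103, 0.09228276]), 'moment': array([ 0.02790677, -0.03372467, -0.01759003]), 'finger_force': 0.0, 'finger_gap': 93.95281164801413} 18.8
```

View pics/top0.png

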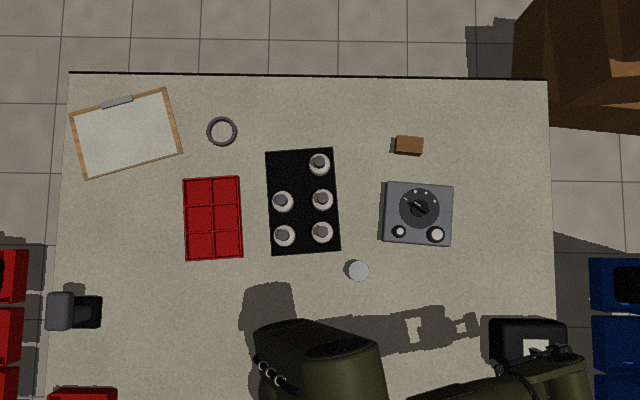

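View pics/scene0.png

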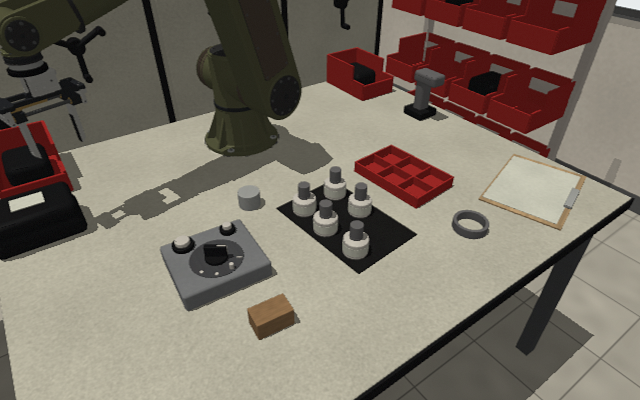

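The top view shows five bottles at about (319,160), (280,200), (322,197), (282,235) and (321,230). The tote spans (183,178)–(243,260), the console is centred near (418,213), and the tin is at (357,270). The scene view shows the same layout, with the dial at (215,255).

```bash
cat > h.py <<'E'
from cell import manip, viewer
import cv2, numpy as np
from scipy.spatial.transform import Rotation as R
def cam(n):
    c=viewer.camera(n); c["R"]=R.from_euler("xyz",c["orientation"]).as_matrix(); return c
def ray(c,uv):
    uv=np.atleast_2d(uv).astype(float)
    return np.c_[(uv[:,0]-c["cx"])/c["fx"],(uv[:,1]-c["cy"])/c["fy"],np.ones(len(uv))]@c["R"].T
def plane(c,uv,z):
    d=ray(c,uv); return c["origin"]+d*((z-c["origin"][2])/d[:,2])[:,None]
def cloud(c):
    v,u=np.mgrid[:400,:640]; d=ray(c,np.c_[u.ravel(),v.ravel()])
    P=c["origin"]+d*c["z_map"].reshape(-1,1); P[c["z_map"].ravel()==0]=np.nan
    return P.reshape(400,640,3)
def pix(c,P):
    q=(np.atleast_2d(P)-c["origin"])@c["R"]; return np.c_[q[:,0]/q[:,2]*c["fx"]+c["cx"],q[:,1]/q[:,2]*c["fy"]+c["cy"]]
def blobs(m,lo):
    n,l,st,ce=cv2.connectedComponentsWithStats(m.astype(np.uint8)); return [(l==i,ce[i],st[i,4]) for i in range(1,n) if st[i,4]>=lo]
def bottles(c,P,lo=20,box=(300,640,-70,260)):
    m=(P[...,2]>76)&(P[...,2]<95)&(P[...,0]>box[0])&(P[...,0]<box[1])&(P[...,1]>box[2])&(P[...,1]<box[3])
    out=[]
    for b,ce,a in blobs(m,lo):
        z=np.median(P[b][:,2]); out.append(np.r_[plane(c,ce,z)[0],a])
    return np.array(out)
def rect(c,m,z):
    k=max(cv2.findContours(m.astype(np.uint8),cv2.RETR_EXTERNAL,cv2.CHAIN_APPROX_NONE)[0],key=cv2.contourArea)
    return cv2.minAreaRect(plane(c,k[:,0],z)[:,:2].astype(np.float32))
E
cat > a.py <<'E'
from h import *
np.set_printoptions(precision=1,suppress=True)
for n in("top","scene"):
    c=cam(n);P=cloud(c);f=c["frame"].astype(int);print(n);print(bottles(c,P))
    X,Y,Z=P[...,0],P[...,1],P[...,2]
    red=(f[...,2]>90)&(f[...,1]<60)&(X>200)&(X<600)&(Y>100)&(Y<450)
    print("tote rim z",np.percentile(Z[red],[5,50,95]),rect(c,red&(Z>28),35))
    con=(X>250)&(X<600)&(Y<-120)&(Y>-450)&(Z>38)&(Z<52)
    print("console z",np.median(Z[con]))
    con2=(X>250)&(X<600)&(Y<-120)&(Y>-460)&(Z>38)&(Z<100)
    m=max(blobs(con2,50),key=lambda b:b[2])[0]; print(rect(c,m,45))
    hi=m&(Z>62); print("bar",[(plane(c,ce,np.median(Z[b]))[0],a) for b,ce,a in blobs(hi,8)])
    wh=m&(f.min(2)>150); print("white",[(plane(c,ce,np.median(Z[b]))[0],a,np.max(Z[b])) for b,ce,a in blobs(wh,2)])
    mat=(f.max(2)<45)&(X>250)&(X<650)&(Y>-100)&(Y<150)&(Z<10); print("mat",rect(c,max(blobs(mat,100),key=lambda b:b[2])[0],4))
    tin=(X>200)&(X<420)&(Y>-200)&(Y<-50)&(Z>38)&(Z<50);print("tin",[(plane(c,ce,45)[0],a) for b,ce,a in blobs(tin,15)])
    uv=pix(c,[[440,-330,50]])[0].astype(int); k=f[max(uv[1]-50,0):uv[1]+50,uv[0]-65:uv[0]+65].astype(np.uint8)
    cv2.imwrite(f"pics/con_{n}.png",cv2.resize(k,None,fx=4,fy=4,interpolation=cv2.INTER_CUBIC)); print(uv)
a=cv2.imread("pics/con_top.png");b=cv2.imread("pics/con_scene.png");cv2.imwrite("pics/con.png",cv2.resize(np.vstack([a,b]),(390,600)))
E
python3 a.py
```

```text
top
[[560.8 -49.8  88.2  98. ]
 [553.4  67.4  88.2  99. ]
 [464.6 -50.2  87.8  97. ]
 [452.6  60.2  88.4  99. ]]
tote rim z [ 1.   6.2 35.1] ((492.7286682128906, 275.7413330078125), (223.88092041015625, 164.11685180664062), 4.891110420227051)
console z 45.379660738868665
((519.8994750976562, -330.9844665527344), (199.89479064941406, 172.28887939453125), 86.08350372314453)
bar [(array([ 538.4, -331.6,   79.9]), np.int32(95)), (array([ 469.9, -273. ,   67.2]), np.int32(44)), (array([ 462.3, -379.9,   66.2]), np.int32(108))]
white [(array([ 585.9, -320.2,   58.6]), np.int32(4), np.float64(61.12539903285278)), (array([ 583.9, -352.9,   49.6]), np.int32(4), np.float64(50.17397304482142)), (array([ 560.1, -378.7,   49.3]), np.int32(3), np.float64(53.2598864060144)), (array([ 469.2, -273.5,   67.8]), np.int32(25), np.float64(71.26640300781833)), (array([ 461.7, -380.3,   66.5]), np.int32(81), np.float64(71.51913721985034))]
mat ((529.415283203125, 8.929100036621094), (257.0193176269531, 208.69924926757812), 4.824483871459961)
tin [(array([ 353.8, -156.4,   45. ]), np.int32(320))]
[418 241]

[... 483 characters left out ...]
ray([ 541.5, -334.9,   77. ]), np.int32(235))]
white [(array([ 467.9, -274.1,   67.3]), np.int32(37), np.float64(69.99008408962857)), (array([ 460. , -380.3,   66.9]), np.int32(106), np.float64(69.46550157628019)), (array([ 544.9, -320.2,   82.4]), np.int32(7), np.float64(83.86541599184682)), (array([ 584.8, -319.2,   58.7]), np.int32(7), np.float64(59.576068584307905)), (array([ 559.1, -378.8,   47.9]), np.int32(5), np.float64(48.36340238468085)), (array([ 583. , -353.6,   48.2]), np.int32(4), np.float64(49.90096335149565))]
mat ((531.797607421875, 7.378883361816406), (254.1643829345703, 206.98268127441406), 5.200920581817627)
tin [(array([ 355.7, -159.5,   45. ]), np.int32(269))]
[199 231]
```

```bash
sed -i 's/box=(300,640,-70,260)/box=(300,720,-110,140)/' h.py; cat > a.py <<'E'
from h import *
np.set_printoptions(precision=1,suppress=True)
T=[]
for n in("top","scene"):
    c=cam(n);P=cloud(c);f=c["frame"].astype(int);print(n)
    P2=P.copy();X,Y,Z=P[...,0],P[...,1],P[...,2]
    P2[Z<83]=0;print(bottles(c,P2))
    red=(f[...,2]>60)&(f[...,1]<60)&(f[...,2]>2*f[...,1])&(X>200)&(X<700)&(Y>100)&(Y<450)
    m=max(blobs(red,50),key=lambda b:b[2])[0]
    print("tote",np.percentile(Z[m],98),rect(c,m&(Z>20),35))
    r=rect(c,m&(Z>20),35); print(cv2.boxPoints(r))
    con2=(X>250)&(X<700)&(Y<-120)&(Y>-500)&(Z>38)&(Z<110)
    m=max(blobs(con2,50),key=lambda b:b[2])[0]; print("con",rect(c,m&(Z>40),45),np.nanpercentile(Z[m],99))
    hi=m&(Z>70)&(X>500)&(f.max(2)<70);k=np.argwhere(hi)[:,::-1]; q=P[hi]; print("bar",np.median(q,0),np.max(q[:,2]),cv2.minAreaRect(q[:,:2].astype(np.float32)))
    w=np.argwhere(m&(f.min(2)>150)); print(w.min(0),w.max(0))
    uv=pix(c,[[530,-330,50]])[0].astype(int); k=f[uv[1]-45:uv[1]+45,uv[0]-60:uv[0]+60].astype(np.uint8)
    T.append(cv2.resize(k,(400,300),interpolation=cv2.INTER_CUBIC)); print(uv)
cv2.imwrite("pics/con1.png",np.vstack(T))
E
python3 a.py
```

```text
top
[[666.9 -39.   88.1  92. ]
 [561.1 -50.   88.2  94. ]
 [553.7  68.   88.2  93. ]
 [464.5 -50.1  88.7  96. ]
 [452.7  60.9  89.1  93. ]]
tote 37.99319357162963 ((502.85174560546875, 275.0062255859375), (243.9600830078125, 167.2790985107422), 4.872188568115234)
[[374.2 348. ]
 [388.4 181.3]
 [631.5 202. ]
 [617.3 368.7]]
con ((523.1712036132812, -331.5942077636719), (198.73355102539062, 179.03958129882812), 85.89415740966797) 81.68463784260187
bar [ 537.2 -334.9   81.3] 89.25511668403101 ((539.4429321289062, -332.3203125), (50.649600982666016, 13.228355407714844), 56.22719955444336)
[191 397] [239 442]
[417 210]
scene
[[453.8  58.9  88.   76. ]
 [465.8 -52.3  87.8  90. ]
 [554.1  65.7  88.   85. ]
 [561.1 -52.   87.7  99. ]
 [667.  -41.4  87.8 112. ]]
tote 35.846771478749424 ((510.50335693359375, 266.2880554199219), (253.12161254882812, 181.0319061279297), 4.903947353363037)
[[376.7 345.7]
 [392.1 165.3]
 [644.3 186.9]
 [628.9 367.3]]
con ((519.4741821289062, -334.093017578125), (198.15199279785156, 195.70071411132812), 85.9595718383789) 81.71340364006744
bar [ 537.9 -336.7   79.7] 85.89199306296405 ((537.9559936523438, -333.4049377441406), (49.7443962097168, 14.987040519714355), 53.252403259277344)
[221 174] [274 232]
[216 253]
```

View pics/con1.png

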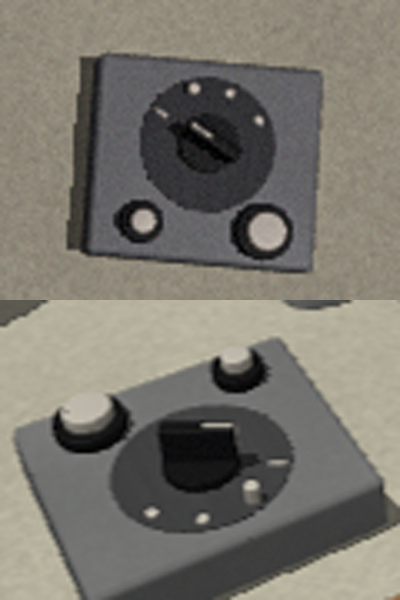

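The crops show the pin right next to the start dash, at about (193,88), so it is the 0.70 detent. Next I refine the tote pose and work out the move.

```bash
cat > b.py <<'E'
from h import *
np.set_printoptions(precision=1,suppress=True)
for n in("top","scene"):
    c=cam(n);P=cloud(c);f=c["frame"].astype(int);X,Y,Z=P[...,0],P[...,1],P[...,2]
    red=(f[...,2]>60)&(f[...,2]>2*f[...,1])&(X>200)&(X<700)&(Y>100)&(Y<450)&(Z>31)
    m=cv2.morphologyEx(red.astype(np.uint8),cv2.MORPH_CLOSE,np.ones((3,3)))
    r=rect(c,m,35);print(n,r)
    # cell floors, seen as depth lows
    lo=(f[...,2]>40)&(f[...,2]>2*f[...,1])&(X>350)&(X<650)&(Y>150)&(Y<400)&(Z<12)
    print([(plane(c,ce,5)[0],a) for b,ce,a in blobs(lo,60)])
E
python3 b.py
```

```text
top ((502.67987060546875, 275.7757263183594), (244.13031005859375, 165.9676971435547), 4.89099645614624)
[(array([588. , 246.9,   5. ]), np.int32(549)), (array([580.9, 327.5,   5. ]), np.int32(544)), (array([507.3, 240.2,   5. ]), np.int32(576)), (array([500.1, 320.9,   5. ]), np.int32(571)), (array([426.7, 233.5,   5. ]), np.int32(594)), (array([419.4, 313.8,   5. ]), np.int32(590))]
scene ((504.6204833984375, 273.09295654296875), (245.08056640625, 170.90992736816406), 4.846015930175781)
[(array([399.1, 328.5,   5. ]), np.int32(143)), (array([406.2, 249.7,   5. ]), np.int32(154)), (array([481. , 336.2,   5. ]), np.int32(169)), (array([560. , 232.9,   5. ]), np.int32(269)), (array([488. , 257.3,   5. ]), np.int32(183)), (array([561.4, 342.9,   5. ]), np.int32(186)), (array([568.3, 263.7,   5. ]), np.int32(195))]
```

Emit:
{"method": "move_arm", "body": {"moves": [[0.45, -0.48, 0, 0.277], [0.45, -0.48, 0, 0.277], [0.45, -0.48, 0, 0.277], [0.45, -0.48, 0, 0.277], [0.45, -0.48, 0, 0.277], [0.45, -0.48, 0, 0.277], [0.45, -0.48, 0, 0.277], [0.45, -0.48, 0, 0.277], [0.45, -0.48, 0, 0.277], [0.45, -0.48, 0, 0.277], [0.45, -0.48, 0, 0.277], [0.45, -0.48, 0, 0.277]], "jaw": 0.06, "squeeze": 25}}

```text
clock: 1.6
eef_pos: [426.0, 6.4, 205.8]
eef_rot: [3.141, -0.001, 0.0]
wrist_force: [1.5, -0.6, 1.3]
finger_gap: 60.0
finger_force: 0.0
```

Emit:
{"method": "move_arm", "body": {"moves": [[0.027, -0.054, 0, 0], [0.027, -0.054, 0, 0], [0.027, -0.054, 0.03, 0], [0.027, -0.054, 0.06, 0], [0.027, -0.054, 0.09, 0], [0.027, -0.054, 0.115, 0], [0.027, -0.054, 0.135, 0], [0.027, -0.054, 0.149, 0], [0.027, -0.054, 0.149, 0], [0.027, -0.054, 0.149, 0]]}}

```text
clock: 2.6
eef_pos: [452.5, 57.8, 56.9]
eef_rot: [3.142, -0.0, -0.001]
wrist_force: [0.8, 0.2, 0.2]
finger_gap: 59.9
finger_force: 0.0
```

Emit:
{"method": "move_arm", "body": {"moves": [[0, 0, 0, 0], [0, 0, 0, 0], [0, 0, 0, 0], [0, 0, 0, 0], [0, 0, 0, 0], [0, 0, 0, 0]], "jaw": 0.02, "squeeze": 25}}

```text
clock: 3.2
eef_pos: [452.5, 58.2, 56.6]
eef_rot: [-3.142, -0.0, -0.0]
wrist_force: [-0.9, 0.7, 1.0]
finger_gap: 32.2
finger_force: 24.9
```

Emit:
{"method": "move_arm", "body": {"moves": [[0, 0, -0.03, 0], [0, 0, -0.07, 0], [0, 0, -0.11, 0], [-0.004, -0.03, -0.11, 0], [-0.01, -0.07, -0.11, 0], [-0.015, -0.11, -0.11, 0], [-0.02, -0.15, -0.11, 0], [-0.025, -0.19, -0.11, 0], [-0.03, -0.225, -0.11, 0], [-0.032, -0.249, -0.11, 0], [-0.032, -0.249, -0.11, 0], [-0.032, -0.249, -0.11, 0]]}}

```text
clock: 4.4
eef_pos: [420.2, 307.0, 166.0]
eef_rot: [3.141, 0.001, 0.001]
wrist_force: [0.2, 0.3, -1.6]
finger_gap: 31.4
finger_force: 24.9
```

```bash
cat > chk.py <<'E'
from h import *
import sys
np.set_printoptions(precision=1,suppress=True)
s=manip.read_state();print(s["clock"],s["eef_pos"],s["finger_gap"],s["finger_force"])
for n in("top","scene"):
    c=cam(n);P=cloud(c);P[P[...,2]<83]=0;print(n);print(bottles(c,P,box=(300,720,-130,400)))
    cv2.imwrite(f"pics/{n}_{sys.argv[1]}.png",c["frame"])
E
python3 chk.py 1
```

```text
4.4 [420.2 307.  166. ] 31.36759784422347 24.943740963935852
top
[[666.6 -38.5  88.6  95. ]
 [560.9 -50.   88.8  92. ]
 [553.7  68.4  88.5  94. ]
 [464.5 -50.3  88.1  94. ]]
scene
[[465.4 -52.4  88.2  86. ]
 [554.6  65.7  88.   87. ]
 [560.8 -52.2  87.9  98. ]
 [667.7 -41.7  88.2 114. ]]
```

View pics/scene_1.png

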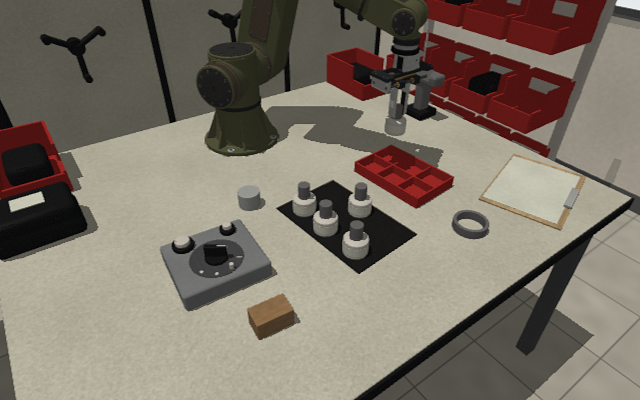

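The bottle is held upright at about (395,125), above the near-left cell, and the other four are undisturbed. I lower it.

Emit:
{"method": "move_arm", "body": {"moves": [[0, 0, 0.025, 0], [0, 0, 0.055, 0], [0, 0, 0.08, 0], [0, 0, 0.095, 0], [0, 0, 0.103, 0], [0, 0, 0.1075, 0], [0, 0, 0.1075, 0], [0, 0, 0.1075, 0]]}}

```text
clock: 5.3
eef_pos: [420.9, 307.2, 59.7]
eef_rot: [-3.141, -0.001, -0.0]
wrist_force: [0.7, 0.3, -1.1]
finger_gap: 31.4
finger_force: 24.9
```

Emit:
{"method": "move_arm", "body": {"moves": [[0, 0, 0, 0], [0, 0, 0, 0], [0, 0, 0, 0], [0, 0, -0.02, 0], [0, 0, -0.05, 0], [0, 0, -0.08, 0], [0, 0, -0.11, 0], [0, 0, -0.11, 0]], "jaw": 0.06}}

```text
clock: 6.1
eef_pos: [421.8, 308.0, 173.0]
eef_rot: [-3.138, -0.006, -0.0]
wrist_force: [-0.4, -0.2, 0.6]
finger_gap: 59.8
finger_force: 0.0
```

```bash
python3 chk.py 2
```

```text
6.1 [421.8 308.  173. ] 59.81048333100361 0.0
top
[[666.6 -38.9  88.3  95. ]
 [561.  -50.1  88.1  94. ]
 [553.5  67.9  89.3  96. ]
 [464.7 -50.4  88.2  95. ]]
scene
[[422.1 305.5  88.1  63. ]
 [465.2 -52.1  87.9  86. ]
 [554.6  65.7  88.3  83. ]
 [561.  -52.3  88.   97. ]
 [667.5 -41.8  88.  116. ]]
```

Emit:
{"method": "move_arm", "body": {"moves": [[0.02, 0.036, 0, 0], [0.04, 0.072, 0, 0], [0.06, 0.108, 0, 0], [0.08, 0.144, 0, 0], [0.1, 0.18, 0, 0], [0.12, 0.216, 0, 0], [0.133, 0.24, 0.02, 0], [0.133, 0.24, 0.05, 0], [0.133, 0.24, 0.08, 0], [0.133, 0.24, 0.1, 0], [0.133, 0.24, 0.112, 0], [0.133, 0.24, 0.112, 0]]}}

```text
clock: 7.4
eef_pos: [552.3, 67.1, 54.9]
eef_rot: [3.141, 0.004, -0.0]
wrist_force: [0.0, -0.0, 0.3]
finger_gap: 60.1
finger_force: 0.0
```

Emit:
{"method": "move_arm", "body": {"moves": [[0, 0, 0, 0], [0, 0, 0, 0], [0, 0, 0, 0], [0, 0, 0, 0], [0, 0, 0, 0], [0, 0, 0, 0]], "jaw": 0.02}}

```text
clock: 8.0
eef_pos: [553.8, 67.3, 57.5]
eef_rot: [-3.141, -0.001, -0.0]
wrist_force: [-0.5, 1.8, 5.0]
finger_gap: 31.8
finger_force: 25.0
```

Emit:
{"method": "move_arm", "body": {"moves": [[0, 0, -0.03, 0], [0, 0, -0.07, 0], [0, 0, -0.11, 0], [0.004, -0.03, -0.11, 0], [0.008, -0.07, -0.11, 0], [0.012, -0.11, -0.11, 0], [0.016, -0.15, -0.11, 0], [0.02, -0.19, -0.11, 0], [0.024, -0.23, -0.11, 0], [0.026, -0.254, -0.11, 0], [0.026, -0.254, -0.11, 0], [0.026, -0.254, -0.11, 0]]}}

```text
clock: 9.2
eef_pos: [579.1, 321.0, 166.1]
eef_rot: [3.141, 0.001, 0.001]
wrist_force: [0.4, -0.4, -2.3]
finger_gap: 31.6
finger_force: 25.0
```

Emit:
{"method": "move_arm", "body": {"moves": [[0, 0, 0.025, 0], [0, 0, 0.055, 0], [0, 0, 0.08, 0], [0, 0, 0.095, 0], [0, 0, 0.103, 0], [0, 0, 0.108, 0], [0, 0, 0.108, 0], [0, 0, 0.108, 0]]}}

```text
clock: 10.0
eef_pos: [580.0, 321.3, 60.0]
eef_rot: [-3.141, -0.001, -0.0]
wrist_force: [0.2, -0.7, -2.2]
finger_gap: 31.2
finger_force: 25.0
```

Emit:
{"method": "move_arm", "body": {"moves": [[0, 0, 0, 0], [0, 0, 0, 0], [0, 0, 0, 0], [0, 0, -0.02, 0], [0, 0, -0.05, 0], [0, 0, -0.08, 0], [0, 0, -0.11, 0], [0, 0, -0.11, 0]], "jaw": 0.06}}

```text
clock: 10.8
eef_pos: [580.9, 321.9, 174.1]
eef_rot: [-3.138, -0.007, -0.0]
wrist_force: [-0.0, -0.2, -0.1]
finger_gap: 59.9
finger_force: 0.0
```

```bash
python3 chk.py 3
```

```text
10.8 [580.9 321.9 174.1] 59.90394739945993 0.0
top
[[666.8 -38.7  88.6  88. ]
 [570.2 317.4  88.8  31. ]
 [561.  -49.9  87.8  89. ]
 [464.8 -50.7  88.4  89. ]]
scene
[[423.  304.   88.9  64. ]
 [581.2 317.1  89.3  73. ]
 [465.4 -52.5  88.   87. ]
 [561.3 -52.   87.8 100. ]
 [667.3 -41.4  87.8 115. ]]
```

Emit:
{"method": "move_arm", "body": {"moves": [[-0.015, 0.046, 0, 0], [-0.03, 0.093, 0, 0], [-0.045, 0.14, 0.01, 0], [-0.06, 0.187, 0.02, 0], [-0.075, 0.234, 0.03, 0], [-0.09, 0.281, 0.035, 0], [-0.105, 0.328, 0.04, 0], [-0.115, 0.3725, 0.04, 0], [-0.115, 0.3725, 0.06, 0], [-0.115, 0.3725, 0.085, 0], [-0.115, 0.3725, 0.105, 0], [-0.115, 0.3725, 0.112, 0]]}}

```text
clock: 12.1
eef_pos: [462.7, -51.2, 54.3]
eef_rot: [-3.141, 0.005, -0.0]
wrist_force: [-1.0, -0.4, -1.1]
finger_gap: 60.0
finger_force: 0.0
```

Emit:
{"method": "move_arm", "body": {"moves": [[0, 0, 0, 0], [0, 0, 0, 0], [0, 0, 0, 0], [0, 0, 0, 0], [0, 0, 0, 0], [0, 0, 0, 0]], "jaw": 0.02}}

```text
clock: 12.7
eef_pos: [464.8, -51.3, 57.5]
eef_rot: [3.142, -0.001, -0.0]
wrist_force: [0.3, 1.7, 5.3]
finger_gap: 31.3
finger_force: 25.0
```

Emit:
{"method": "move_arm", "body": {"moves": [[0, 0, -0.03, 0], [0, 0, -0.07, 0], [0, 0, -0.11, 0], [-0.005, -0.035, -0.11, 0], [-0.01, -0.08, -0.11, 0], [-0.017, -0.125, -0.11, 0], [-0.023, -0.17, -0.11, 0], [-0.029, -0.215, -0.11, 0], [-0.034, -0.255, -0.11, 0], [-0.0375, -0.279, -0.11, 0], [-0.0375, -0.279, -0.11, 0], [-0.0375, -0.279, -0.11, 0]]}}

```text
clock: 13.9
eef_pos: [426.7, 227.6, 166.7]
eef_rot: [3.141, 0.001, 0.001]
wrist_force: [0.1, 0.2, -1.4]
finger_gap: 31.4
finger_force: 24.9
```

Emit:
{"method": "move_arm", "body": {"moves": [[0, 0, 0.025, 0], [0, 0, 0.055, 0], [0, 0, 0.08, 0], [0, 0, 0.095, 0], [0, 0, 0.103, 0], [0, 0, 0.108, 0], [0, 0, 0.108, 0], [0, 0, 0.108, 0]]}}

```text
clock: 14.7
eef_pos: [427.4, 227.6, 59.6]
eef_rot: [-3.141, -0.001, -0.0]
wrist_force: [0.4, 0.8, -0.7]
finger_gap: 31.6
finger_force: 25.0
```

Emit:
{"method": "move_arm", "body": {"moves": [[0, 0, 0, 0], [0, 0, 0, 0], [0, 0, 0, 0], [0, 0, -0.02, 0], [0, 0, -0.05, 0], [0, 0, -0.08, 0], [0, 0, -0.11, 0], [0, 0, -0.11, 0]], "jaw": 0.06}}

```text
clock: 15.5
eef_pos: [428.4, 228.3, 172.8]
eef_rot: [-3.139, -0.006, -0.0]
wrist_force: [0.5, -0.1, 0.2]
finger_gap: 59.6
finger_force: 0.0
```

```bash
python3 chk.py 4
```

```text
15.5 [428.4 228.3 172.8] 59.59799690206688 0.0
top
[[666.9 -38.7  88.3  86. ]
 [579.1 321.2  89.3  99. ]
 [561.4 -49.8  88.   94. ]]
scene
[[421.7 304.   88.3  64. ]
 [429.2 224.1  88.7  61. ]
 [580.4 317.7  89.   73. ]
 [560.9 -52.4  87.9  99. ]
 [667.4 -41.9  88.3 114. ]]
```

Emit:
{"method": "move_arm", "body": {"moves": [[0.02, 0.04, 0, 0], [0.04, 0.08, 0, 0], [0.06, 0.124, 0.01, 0], [0.08, 0.168, 0.02, 0], [0.1, 0.21, 0.03, 0], [0.12, 0.25, 0.04, 0], [0.1335, 0.2785, 0.04, 0], [0.1335, 0.2785, 0.055, 0], [0.1335, 0.2785, 0.08, 0], [0.1335, 0.2785, 0.1, 0], [0.1335, 0.2785, 0.112, 0], [0.1335, 0.2785, 0.112, 0]]}}

```text
clock: 16.8
eef_pos: [559.2, -50.7, 54.7]
eef_rot: [-3.141, 0.004, -0.0]
wrist_force: [1.1, -0.2, 0.0]
finger_gap: 59.9
finger_force: 0.0
```

Emit:
{"method": "move_arm", "body": {"moves": [[0, 0, 0, 0], [0, 0, 0, 0], [0, 0, 0, 0], [0, 0, 0, 0], [0, 0, 0, 0], [0, 0, 0, 0]], "jaw": 0.02}}

```text
clock: 17.4
eef_pos: [560.7, -50.8, 57.5]
eef_rot: [3.142, -0.001, -0.0]
wrist_force: [-0.4, 1.8, 5.2]
finger_gap: 31.6
finger_force: 25.0
```

Emit:
{"method": "move_arm", "body": {"moves": [[0, 0, -0.03, 0], [0, 0, -0.07, 0], [0, 0, -0.11, 0], [-0.007, -0.037, -0.11, 0], [-0.016, -0.083, -0.11, 0], [-0.024, -0.129, -0.11, 0], [-0.033, -0.175, -0.11, 0], [-0.041, -0.22, -0.11, 0], [-0.049, -0.26, -0.11, 0], [-0.0535, -0.2855, -0.11, 0], [-0.0535, -0.2855, -0.11, 0], [-0.0535, -0.2855, -0.11, 0]]}}

```text
clock: 18.6
eef_pos: [506.7, 234.6, 166.5]
eef_rot: [3.141, 0.001, 0.001]
wrist_force: [0.2, -0.5, -3.1]
finger_gap: 31.5
finger_force: 25.0
```

Emit:
{"method": "move_arm", "body": {"moves": [[0, 0, 0.025, 0], [0, 0, 0.055, 0], [0, 0, 0.08, 0], [0, 0, 0.095, 0], [0, 0, 0.103, 0], [0, 0, 0.108, 0], [0, 0, 0.108, 0], [0, 0, 0.108, 0]]}}

```text
clock: 19.4
eef_pos: [507.4, 234.5, 59.7]
eef_rot: [-3.141, -0.001, -0.0]
wrist_force: [-0.7, 0.2, -2.6]
finger_gap: 31.5
finger_force: 25.0
```

Emit:
{"method": "move_arm", "body": {"moves": [[0, 0, 0, 0], [0, 0, 0, 0], [0, 0, 0, 0], [0, 0, -0.02, 0], [0, 0, -0.05, 0], [0, 0, -0.08, 0], [0, 0, -0.11, 0], [0, 0, -0.11, 0]], "jaw": 0.06}}

```text
clock: 20.2
eef_pos: [508.5, 235.3, 173.3]
eef_rot: [-3.139, -0.006, -0.0]
wrist_force: [-0.5, -1.0, -0.5]
finger_gap: 60.0
finger_force: 0.0
```

```bash
python3 chk.py 5
```

```text
20.2 [508.5 235.3 173.3] 60.017755357660036 0.0
top
[[667.  -38.8  88.3  93. ]]
scene
[[423.4 304.2  88.8  61. ]
 [429.4 224.6  89.   60. ]
 [508.6 231.   88.8  71. ]
 [580.5 317.9  88.9  71. ]
 [667.4 -41.5  88.  115. ]]
```

Emit:
{"method": "move_arm", "body": {"moves": [[0.023, 0.039, 0, 0], [0.046, 0.079, 0, 0], [0.07, 0.12, 0.01, 0], [0.094, 0.162, 0.02, 0], [0.118, 0.204, 0.03, 0], [0.142, 0.245, 0.04, 0], [0.1595, 0.275, 0.04, 0], [0.1595, 0.275, 0.055, 0], [0.1595, 0.275, 0.08, 0], [0.1595, 0.275, 0.1, 0], [0.1595, 0.275, 0.112, 0], [0.1595, 0.275, 0.112, 0]]}}

```text
clock: 21.5
eef_pos: [665.1, -39.7, 54.3]
eef_rot: [-3.141, 0.004, 0.0]
wrist_force: [0.5, 0.5, 0.4]
finger_gap: 60.2
finger_force: 0.0
```

Emit:
{"method": "move_arm", "body": {"moves": [[0, 0, 0, 0], [0, 0, 0, 0], [0, 0, 0, 0], [0, 0, 0, 0], [0, 0, 0, 0], [0, 0, 0, 0]], "jaw": 0.02}}

```text
clock: 22.1
eef_pos: [666.7, -40.3, 57.5]
eef_rot: [-3.142, -0.001, -0.0]
wrist_force: [0.1, 0.4, 3.3]
finger_gap: 31.5
finger_force: 24.9
```

Emit:
{"method": "move_arm", "body": {"moves": [[0, 0, -0.03, 0], [0, 0, -0.07, 0], [0, 0, -0.11, 0], [-0.01, -0.035, -0.11, 0], [-0.022, -0.078, -0.11, 0], [-0.034, -0.121, -0.11, 0], [-0.046, -0.164, -0.11, 0], [-0.059, -0.207, -0.11, 0], [-0.071, -0.25, -0.11, 0], [-0.08, -0.2815, -0.11, 0], [-0.08, -0.2815, -0.11, 0], [-0.08, -0.2815, -0.11, 0]]}}

```text
clock: 23.3
eef_pos: [586.2, 241.2, 166.6]
eef_rot: [3.141, 0.001, 0.001]
wrist_force: [0.4, 0.2, -1.3]
finger_gap: 31.5
finger_force: 24.9
```

Emit:
{"method": "move_arm", "body": {"moves": [[0, 0, 0.025, 0], [0, 0, 0.055, 0], [0, 0, 0.08, 0], [0, 0, 0.095, 0], [0, 0, 0.103, 0], [0, 0, 0.108, 0], [0, 0, 0.108, 0], [0, 0, 0.108, 0]]}}

```text
clock: 24.1
eef_pos: [587.0, 241.2, 60.0]
eef_rot: [-3.141, -0.001, -0.0]
wrist_force: [0.5, 0.1, -1.6]
finger_gap: 31.5
finger_force: 24.9
```

Emit:
{"method": "move_arm", "body": {"moves": [[0, 0, 0, 0], [0, 0, 0, 0], [0, 0, 0, 0], [0, 0, -0.02, 0], [0, 0, -0.05, 0], [0, 0, -0.08, 0], [0, 0, -0.11, 0], [0, 0, -0.11, 0]], "jaw": 0.06}}

```text
clock: 24.9
eef_pos: [588.0, 241.7, 173.8]
eef_rot: [-3.139, -0.007, -0.0]
wrist_force: [-0.7, 0.3, 0.2]
finger_gap: 60.2
finger_force: 0.0
```

Emit:
{"method": "move_arm", "body": {"moves": [[-0.004, 0.046, 0, -0.08], [-0.008, 0.094, 0, -0.16], [-0.012, 0.142, 0, -0.24], [-0.016, 0.19, 0, -0.32], [-0.02, 0.238, 0, -0.4], [-0.024, 0.286, 0, -0.48], [-0.028, 0.334, 0, -0.56], [-0.032, 0.382, 0, -0.64], [-0.036, 0.43, 0, -0.72], [-0.04, 0.478, 0, -0.8], [-0.044, 0.526, 0, -0.88], [-0.0487, 0.574, 0, -0.96]], "jaw": 0.035}}

```text
clock: 26.1
eef_pos: [537.0, -334.7, 168.4]
eef_rot: [-3.141, -0.0, 0.963]
wrist_force: [1.1, 0.6, 1.1]
finger_gap: 35.1
finger_force: 0.0
```

Emit:
{"method": "move_arm", "body": {"moves": [[0, 0, 0, 0], [0, 0, 0, 0], [0, 0, 0, 0]]}}

```text
clock: 26.4
eef_pos: [537.8, -331.8, 168.6]
eef_rot: [-3.141, -0.0, 0.96]
wrist_force: [0.9, 0.7, -0.5]
finger_gap: 35.1
finger_force: 0.0
```

```bash
python3 chk.py 6; python3 - <<'E'
import cv2,numpy as np
a=cv2.imread("pics/top_6.png")[150:280,160:480];b=cv2.imread("pics/scene_6.png")[110:310,140:480]
cv2.imwrite("pics/m6.png",np.vstack([cv2.resize(a,(600,244)),cv2.resize(b,(600,353))]))
E
```

```text
26.4 [ 537.8 -331.8  168.6] 35.13122005400228 0.0
top
[[587.2 241.2  89.4  99. ]
 [579.3 320.8  89.1  99. ]
 [507.5 234.2  88.6  98. ]
 [420.8 306.8  89.8 102. ]
 [427.1 227.6  88.7  99. ]]
scene
[[422.4 304.7  89.   60. ]
 [428.9 224.7  88.4  62. ]
 [508.7 230.7  88.8  72. ]
 [580.6 317.9  89.1  72. ]
 [588.4 238.2  88.7  78. ]]
```

View pics/m6.png

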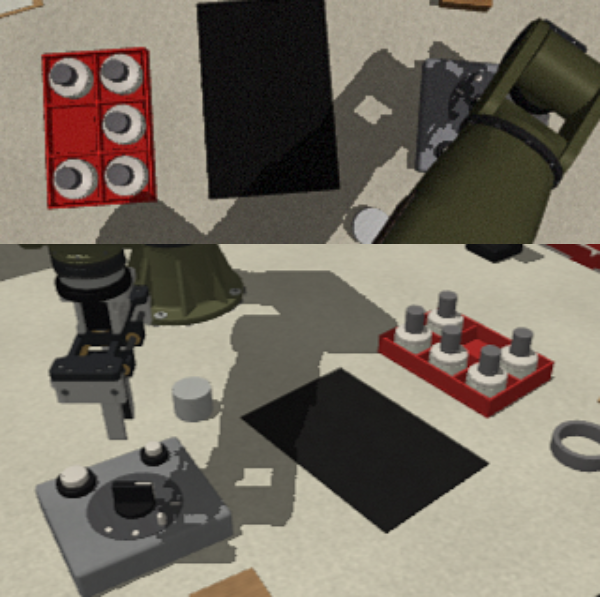

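All five bottles stand in separate cells (top crop: x 65–130, y 75–180), and the gripper is above the dial.

Emit:
{"method": "move_arm", "body": {"moves": [[0, 0, 0.03, 0], [0, 0, 0.06, 0], [0, 0, 0.085, 0], [0, 0, 0.1, 0], [0, 0, 0.109, 0], [0, 0, 0.109, 0], [0, 0, 0.109, 0]]}}

```text
clock: 27.2
eef_pos: [538.2, -333.0, 61.1]
eef_rot: [3.14, -0.0, 0.96]
wrist_force: [1.0, 0.3, 1.0]
finger_gap: 35.0
finger_force: 0.0
```

Emit:
{"method": "move_arm", "body": {"moves": [[0, 0, 0, 0], [0, 0, 0, 0], [0, 0, 0, 0], [0, 0, 0, 0], [0, 0, 0, 0]], "jaw": 0.0, "squeeze": 15}}

```text
clock: 27.7
eef_pos: [537.4, -332.7, 60.4]
eef_rot: [-3.141, -0.0, 0.96]
wrist_force: [-4.5, 3.0, 6.3]
finger_gap: 11.9
finger_force: 15.0
```

Emit:
{"method": "move_arm", "body": {"moves": [[0, 0, 0, 0.1], [0, 0, 0, 0.2], [0, 0, 0, 0.3], [0, 0, 0, 0.4], [0, 0, 0, 0.5], [0, 0, 0, 0.6], [0, 0, 0, 0.68], [0, 0, 0, 0.71], [0, 0, 0, 0.71], [0, 0, 0, 0.71]]}}

```text
clock: 28.7
eef_pos: [538.0, -333.5, 60.5]
eef_rot: [3.14, -0.001, 0.252]
wrist_force: [2.4, -5.2, 1.8]
finger_gap: 11.8
finger_force: 15.0
```

Emit:
{"method": "move_arm", "body": {"moves": [[0, 0, 0, 0], [0, 0, 0, 0], [0, 0, 0, 0], [0, 0, 0, 0], [0, 0, -0.03, 0], [0, 0, -0.06, 0], [0, 0, -0.09, 0], [0, 0, -0.09, 0]], "jaw": 0.035}}

```text
clock: 29.5
eef_pos: [539.0, -333.7, 154.4]
eef_rot: [3.137, -0.004, 0.25]
wrist_force: [-0.7, 0.3, -0.2]
finger_gap: 35.2
finger_force: 0.0
```

Emit:
{"method": "move_arm", "body": {"moves": [[-0.02, -0.03, 0, 0], [-0.04, -0.06, 0, 0], [-0.052, -0.074, 0, 0], [-0.052, -0.074, 0.02, 0], [-0.052, -0.074, 0.04, 0], [-0.052, -0.074, 0.06, 0], [-0.052, -0.074, 0.06, 0], [-0.052, -0.074, 0.06, 0]], "jaw": 0.0}}

```text
clock: 30.3
eef_pos: [468.9, -273.9, 90.0]
eef_rot: [-3.141, 0.001, 0.25]
wrist_force: [0.7, -0.8, 1.2]
finger_gap: 0.4
finger_force: 0.0
```

```bash
cat > d.py <<'E'
from h import *
import sys
np.set_printoptions(precision=1,suppress=True)
c=cam("scene");P=cloud(c);f=c["frame"]
X,Y,Z=P[...,0],P[...,1],P[...,2]
hi=(Z>72)&(Z<90)&(abs(X-538)<32)&(abs(Y+333)<32);q=P[hi]
print("bar",q.mean(0),cv2.minAreaRect(q[:,:2].astype(np.float32)))
uv=pix(c,[[520,-330,55]])[0].astype(int)
cv2.imwrite(f"pics/{sys.argv[1]}.png",cv2.resize(f[uv[1]-70:uv[1]+60,uv[0]-80:uv[0]+80],(640,520),interpolation=cv2.INTER_CUBIC))
print(manip.read_state()["eef_pos"])
E
python3 d.py d1
```

```text
bar [ 540.3 -334.8   79.9] ((537.7088623046875, -333.937255859375), (51.07556915283203, 13.465215682983398), 13.598138809204102)
[ 469.2 -274.2   90.6]
```

View pics/d1.png

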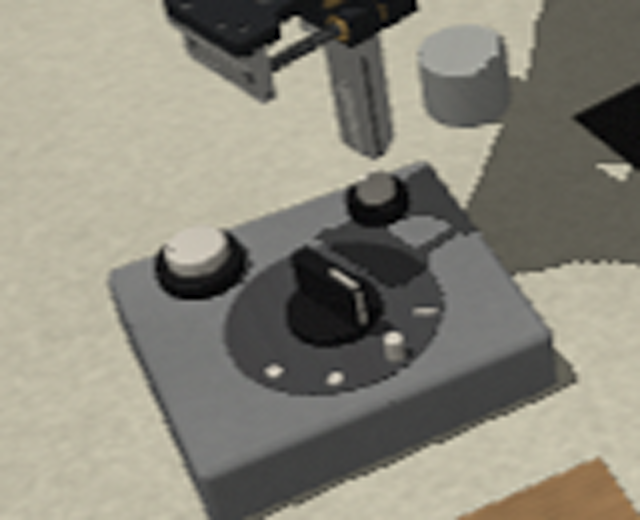

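The pointer (crop 358,305) now faces the pin (394,345), and the bar measures 13.6°. The closed fingers are above the small key at (378,190).

Emit:
{"method": "move_arm", "body": {"moves": [[0, 0, 0.015, 0], [0, 0, 0.022, 0], [0, 0, 0.026, 0], [0, 0, 0.028, 0], [0, 0, 0.03, 0], [0, 0, 0.03, 0], [0, 0, 0.03, 0]]}}

```text
clock: 31.05
eef_pos: [469.2, -274.1, 61.1]
eef_rot: [3.141, -0.0, 0.25]
wrist_force: [-5.3, 3.7, 11.4]
finger_gap: 0.3
finger_force: 5.6
```

Emit:
{"method": "move_arm", "body": {"moves": [[0, 0, 0.001, 0], [0, 0, 0.001, 0], [0, 0, 0.001, 0]]}}

```text
clock: 31.35
eef_pos: [469.3, -274.2, 60.9]
eef_rot: [3.141, -0.001, 0.25]
wrist_force: [-7.7, 5.0, 19.7]
finger_gap: 0.5
finger_force: 10.2
```

Emit:
{"method": "move_arm", "body": {"moves": [[0, 0, -0.01, 0], [0, 0, -0.03, 0], [0, 0, -0.05, 0], [0, 0, -0.05, 0]]}}

```text
clock: 31.75
eef_pos: [470.1, -274.8, 111.6]
eef_rot: [3.138, -0.003, 0.25]
wrist_force: [0.3, -0.9, 0.4]
finger_gap: 0.3
finger_force: 0.0
```

Emit:
{"method": "move_arm", "body": {"moves": [[-0.011, 0.034, 0, 0], [-0.022, 0.068, 0, 0], [-0.0336, 0.1013, 0, 0], [-0.0336, 0.1013, 0, 0], [-0.0336, 0.1013, 0.02, 0], [-0.0336, 0.1013, 0.035, 0], [-0.0336, 0.1013, 0.043, 0], [-0.0336, 0.1013, 0.047, 0], [-0.0336, 0.1013, 0.049, 0], [-0.0336, 0.1013, 0.05, 0], [-0.0336, 0.1013, 0.05, 0], [-0.0336, 0.1013, 0.05, 0]]}}

```text
clock: 32.95
eef_pos: [461.4, -379.8, 60.9]
eef_rot: [-3.141, 0.0, 0.25]
wrist_force: [-10.9, 9.8, 21.4]
finger_gap: 0.4
finger_force: 10.4
```

Emit:
{"method": "move_arm", "body": {"moves": [[0, 0, -0.01, 0], [0, 0, -0.04, 0], [0, 0, -0.08, 0], [0, 0, -0.09, 0], [0, 0, -0.09, 0]]}}

```text
clock: 33.45
eef_pos: [462.2, -380.9, 150.8]
eef_rot: [3.138, -0.002, 0.25]
wrist_force: [0.3, 0.6, -1.1]
finger_gap: 0.5
finger_force: 0.0
```

Emit:
{"method": "move_arm", "body": {"moves": [[0.03, -0.01, 0, 0], [0.06, -0.02, 0, 0], [0.0855, -0.0275, 0, 0], [0.0855, -0.0275, 0, 0], [0.0855, -0.0275, 0, 0]], "jaw": 0.035}}

```text
clock: 33.95
eef_pos: [537.2, -332.2, 147.3]
eef_rot: [-3.14, 0.001, 0.251]
wrist_force: [-0.8, 0.4, -0.2]
finger_gap: 34.0
finger_force: 0.0
```

```bash
python3 d.py d2; python3 -c "
from cell import manip; s=manip.read_state(); print(s['eef_pos'],s['eef_rot'],s['finger_gap'])"
```

```text
bar [ 540.8 -334.7   80.1] ((537.6461791992188, -333.7725524902344), (50.43716812133789, 12.468649864196777), 15.625555038452148)
[ 536.8 -332.7  147.7]
[ 536.80084397 -332.71701221  147.6638908 ] [-3.14030861e+00  1.32760559e-03  2.49849770e-01] 34.88601323699582
```

View pics/d2.png

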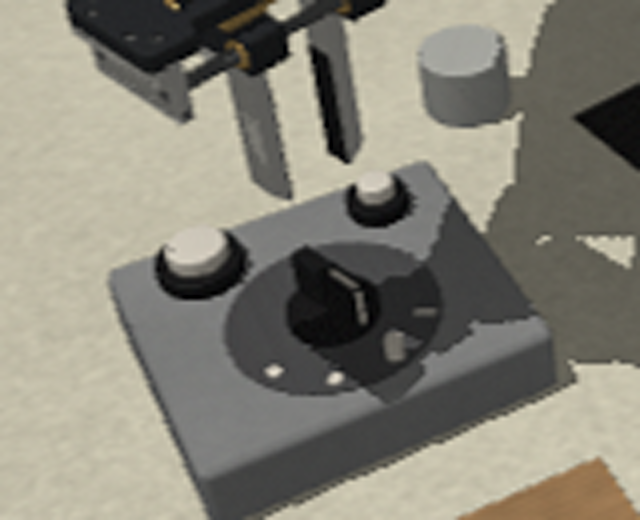

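Both keys are up again, at (375,188) and (197,250), and the dial still points at the pin. I descend 87.5 mm and grip the bar.

Emit:
{"method": "move_arm", "body": {"moves": [[0, 0, 0.03, 0], [0, 0, 0.055, 0], [0, 0, 0.075, 0], [0, 0, 0.0875, 0], [0, 0, 0.0875, 0], [0, 0, 0.0875, 0]]}}

```text
clock: 34.6
eef_pos: [537.5, -333.2, 62.2]
eef_rot: [3.141, -0.0, 0.249]
wrist_force: [0.4, -0.1, -0.1]
finger_gap: 35.0
finger_force: 0.0
```

Emit:
{"method": "move_arm", "body": {"moves": [[0, 0, 0, 0], [0, 0, 0, 0], [0, 0, 0, 0], [0, 0, 0, 0], [0, 0, 0, 0]], "jaw": 0.0, "squeeze": 15}}

```text
clock: 35.1
eef_pos: [537.9, -333.5, 62.1]
eef_rot: [3.14, -0.001, 0.25]
wrist_force: [1.1, -5.1, 1.3]
finger_gap: 12.1
finger_force: 15.0
```

Emit:
{"method": "move_arm", "body": {"moves": [[0, 0, 0, -0.1], [0, 0, 0, -0.2], [0, 0, 0, -0.3], [0, 0, 0, -0.4], [0, 0, 0, -0.5], [0, 0, 0, -0.6], [0, 0, 0, -0.68], [0, 0, 0, -0.7], [0, 0, 0, -0.7], [0, 0, 0, -0.7]]}}

```text
clock: 36.1
eef_pos: [537.3, -332.8, 62.1]
eef_rot: [-3.141, 0.0, 0.95]
wrist_force: [-3.0, 0.2, 5.2]
finger_gap: 11.9
finger_force: 15.0
```

Emit:
{"method": "move_arm", "body": {"moves": [[0, 0, 0, 0], [0, 0, 0, 0], [0, 0, 0, 0], [0, 0, 0, 0], [0, 0, -0.03, 0], [0, 0, -0.07, 0], [0, 0, -0.11, 0], [0, 0, -0.15, 0], [0, 0, -0.15, 0], [0, 0, -0.15, 0]], "jaw": 0.035}}

```text
clock: 37.1
eef_pos: [537.6, -332.7, 211.8]
eef_rot: [3.14, -0.0, 0.95]
wrist_force: [-0.5, -1.0, -1.4]
finger_gap: 35.3
finger_force: 0.0
```

```bash
python3 d.py d3; python3 chk.py 7
```

```text
bar [ 539.5 -333.8   79.6] ((538.0343017578125, -332.8218994140625), (50.08280563354492, 14.646893501281738), 55.54920196533203)
[ 537.3 -332.5  210.5]
37.15 [ 537.3 -332.5  210.5] 35.012468821841914 0.0
top
[[587.1 241.5  89.   96. ]
 [579.  320.9  90.   95. ]
 [507.3 234.1  89.2  97. ]
 [421.  306.8  89.3 103. ]
 [427.  227.5  89.1 101. ]]
scene
[[422.9 304.   89.2  62. ]
 [430.1 223.8  89.1  63. ]
 [508.7 230.8  89.2  70. ]
 [580.4 317.4  88.6  77. ]
 [588.  238.3  88.9  77. ]]
```

View pics/d3.png

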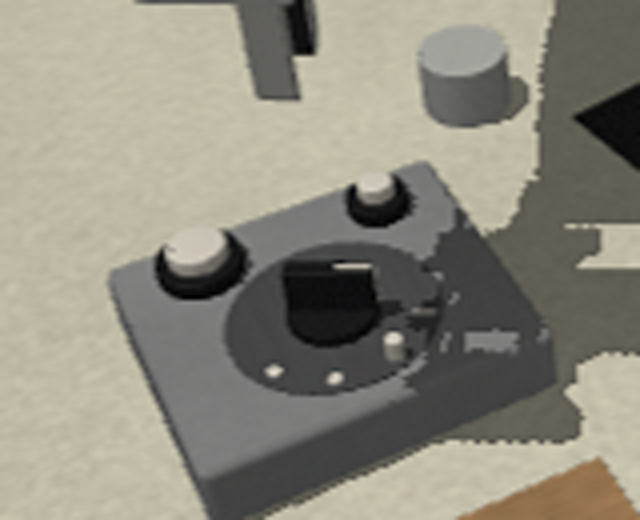

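View pics/scene_7.png

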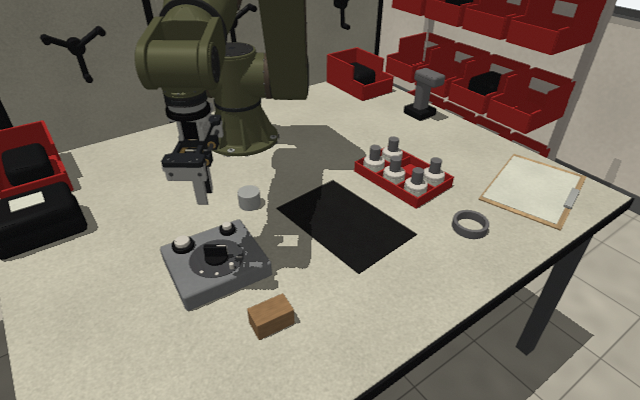

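The dial is back at the start mark, with the bar at 55.5°. All five bottles stand in the tote (around 405,170), and the carton (270,315), tin (248,197) and tape ring (470,223) have not moved.

```bash
python3 -c "
from cell import manip; print(manip.sign_off())"
```

```text
the job is handed in; nothing more can be done
None
```

The job is handed in: all five bottles stand upright in separate tote cells, the dial was turned to the pin (0.70 mark), both keys were pressed in order, the dial is back at its start mark, and the carton, tape ring and tin were not moved; the sign-off returned no verdict.

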